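# Lock the feed hopper onto the nut mill

## Robot

A 6-joint arm with a two-finger parallel gripper is mounted at the origin on the work surface; the furniture and walls round the work are solid. World frame = base frame: x ahead of the robot, y to its left, z up, the work surface at z = 0. Lengths are in m, angles in rad, forces in N, time in s.
With the tool pointing down it reaches from about 0.375 to 0.925 m from the base axis. Payload 5.7 kg.
Tool frame: the origin (TCP) lies on the centre line of the jaws, within the pads' length; the fingertips stand 14 mm ahead of it and the grasp point (between the pads) lies 5 mm behind it (env.tip_extent is the z of the fingertips in the tool frame, in m); z points along the fingers, y is the line along which they close (so a half turn about z gives the same grasp; the last joint's range is limited). The gripper opens to 88 mm and grips with 3 to 60 N. Pads are 20 mm wide; open, the fingers measure 115 mm over their backs; the gripper's body (75 mm by 178 mm) begins 61 mm behind the grasp point.
Start: joints at [-1.236, 0.359, 1.51, -0, 1.272, -0.115], TCP at [0.261, -0.54, 0.237] pointing down, gripper open.
Joint ranges: [-2.97, 2.97], [-1.01, 2.36], [0.21, 2.38], [-0.96, 4.11], [0.2, 2.71], [-2.98, 2.98]. Speed limits (rad/s): [2.39, 2.39, 3.14, 3.14, 3.14, 3.14].

## Interface

Orientations are given as a unit quaternion [x, y, z, w].
In Python, from bench import env, vision, kin gives the robot as it stands (env), with the cameras (vision) and the kinematics (kin). Calls block until the motion is done:
- env.move_ptp(position, orientation): joint-space move of the TCP to a pose.
- env.servo_line(position, orientation=None, rate=0.15, contact_N=None): straight line of the TCP; orientation=None keeps the orientation; rate is the mean speed in m/s. With contact_N (N) it stops when the force on the tool has changed by that much, and returns True; else False.
- env.goto_joints(angles): joint-space move.
- env.move_gripper(opening): finger opening in m; the grip force is fixed at half the most; returns when the fingers have stopped.
- env.sleep(seconds).
- kin.inverse_kinematics(position, orientation): joint angles nearest the present ones, or None.
- env.observe(): the state.
- vision.capture(name): name is "scene" or "top" or "wrist"; returns a dict with "image" (480x640x3 uint8, blue, green, red), "range_z" (480x640 float32, m along the optical axis (not along the pixel's ray), 0 where there is no reading), "intrinsics" (3x3 intrinsics, pixels), "R" (3x3) and "t" (3): a world point X has camera coordinates R X + t. Camera axes: x right, y down, z forward; pixel columns grow to the right and rows downward; lengths in m; the calibration is good to about 2 mm. A picture is of the moment at which its call begins.
A pose or a line that the arm cannot do raises env.PlanningError and nothing moves.
- env.close_job(): hands the job in; it is judged then, once.
The state is a dict: "clock": time; "joint_pos": joint angles; "qvel": joint speeds; "joint_torque": joint torques, N m; "position": TCP position; "orientation": TCP orientation; "force": force on the tool from outside, world axes, zero at the start; "torque": the same for the moment, N m; "finger_gap": finger opening in m; "grip_force": force on a finger pad.
Only numpy, scipy, OpenCV 4.12 (cv2) and the standard library are available. Lean on these libraries where they do the work, as an engineer would, in place of code of your own. Each camera call takes 0.05 s, during which the arm holds its last target. There are 200 camera calls.

## Task

The feed hopper is only resting on the neck of the nut mill. Turn it clockwise, seen from above, until its hidden lugs drop into their slots, press it down against its spring and turn it on to the stop, then let go so that it rises into its catches and stays locked. Leave the tub of nuts and the two small black jars where they are.

Things in the scene. Friction and masses are not known exactly. Their poses are not given: they have to be found in the camera images.
- mill: Nut mill, fixed to the table: white housing 200 x 168 x 90 mm with a steel deck, on its front (-x side) a chute and a black panel with a green and a red button; origin under its middle, z up. The hopper turns and slides on its vertical z axis, on a steel neck that rises from the deck.
- neck_rim (a point): Middle of the neck's rim, on the axis, 135 mm above the mill's origin. The rim is 98 mm across and has three bayonet slots 120 degrees apart, all covered by the hopper's skirt: their angle cannot be seen and differs every time. Past each slot, clockwise, comes a lip to pass under, then a catch notch (cut into the rim from below) with a hard stop.
- hopper_lift (a joint): Height of the hopper above its lowest position, m (0 to 0.030). 0.022: lugs resting on the rim (the start); 0.013 to 0.019: dropped into the slots; under 0.005: lugs below the rim, free to turn on; 0.009 and staying there when let go: locked in the catch notches. A spring pushes it up, 600 N/m: none at 0.022, 13 N at 0. The hopper weighs 2.5 to 5 N.
- hopper (a joint): Turn of the hopper on the mill's axis, rad, growing counter-clockwise from above. Starts at 0.8 to 1.15. Turned clockwise by 0.4 to 1.5 rad the lugs fall into the slots and the slot sides stop it (play about 0.05 either way). Pressed down below the rim it turns about 0.7 further clockwise to the hard stop; the other way is blocked. Friction is small.
- hopper_hub (a point): Point on the axis, level with the flat tops of the hopper's wings: 144 mm above the mill's origin plus hopper_lift. The hopper is an aluminium cap 107 mm across that carries a steel cup 104 mm across; the cup's rim is 53 mm above this point.
- wing_a (a point): Middle of one of the hopper's two flat grey wings, 92 mm from the axis, on the flat top of its plate. The plate reaches from 50 to 114 mm from the axis and is 86 mm wide. Along its middle, radially, stands a red fin 12 mm thick and 42 mm long, 28 mm high above the plate, with 37 mm of plate free on each side: a fingertip can push the fin sideways and press on the plate.
- wing_b (a point): The same point on the other wing, on the far side of the axis; both wings are alike.
- nut_tub: Clear plastic tub of nuts, 126 x 182 x 69 mm; origin under its middle.
- colour_jar_1: Small black jar, 42 mm across, 52 mm high; origin under its middle.
- colour_jar_2: Another such black jar; origin under its middle.

How it is judged:
By the outcome, as a careful person would: the job done as asked, in the order asked, and still so for the second after the job is handed in, with the robot touching nothing.
It also fails if it takes over 42 s, if anything falls off the work surface, if the arm or the gripper's body presses on something with over 40 N, if the wrist force passes 120 N, or if a joint passes its speed limit or range.

## Working session

There is one attempt and no reset: what is moved stays moved. The work goes in short steps, each a Python script; the robot and the scene stay as the last script left them, time stands still between calls to the robot, and variables do not carry over. Pictures are saved under pics/ and viewed, at most 10 in all, crops included, and the job is handed in when it is done.

```bash
ls; mkdir -p pics
python3 - <<'E'
from bench import env, vision, kin
import cv2,numpy as np
for n in("scene","top"):
    c=vision.capture(n); cv2.imwrite(f"pics/{n}0.png",c["image"]); np.savez(f"{n}0.npz",**{k:c[k] for k in("image","range_z","intrinsics","R","t")})
    print(n,c["intrinsics"].tolist(),(-c["R"].T@c["t"]).round(3),c["R"].round(3).tolist())
o=env.observe();print(o["clock"],o["position"],o["orientation"],env.tip_extent)
E
```

```text
bench.py
pics
scene [[499.46386042963667, 0.0, 316.53560206026197], [0.0, 499.46386042963667, 238.8018460321905], [0.0, 0.0, 1.0]] [ 0.385 -0.371  0.701] [[0.941, -0.338, -0.008], [-0.227, -0.615, -0.755], [0.251, 0.713, -0.655]]
top [[440.28110431014903, 0.0, 330.1855528718896], [0.0, 440.28110431014903, 250.20766866791115], [0.0, 0.0, 1.0]] [0.46  0.247 0.958] [[-0.017, -0.999, 0.033], [-0.989, 0.012, -0.146], [0.146, -0.036, -0.989]]
0.1 [ 0.26067949 -0.53974862  0.23590872] [ 9.74810069e-01  2.23035099e-01 -8.86248345e-05 -8.16024689e-04] 0.014
```

View pics/scene0.png

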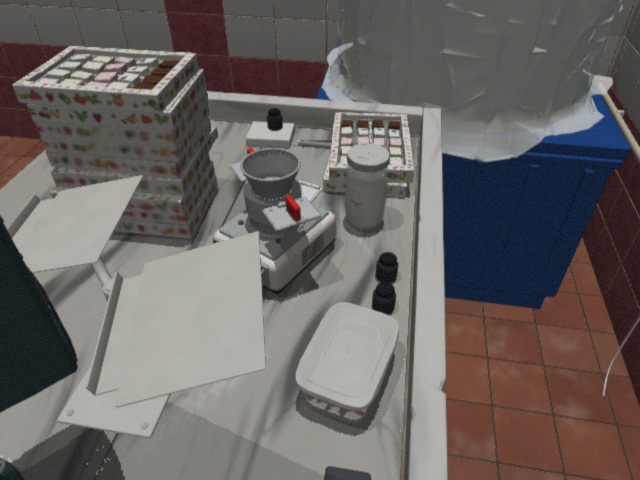

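View pics/top0.png

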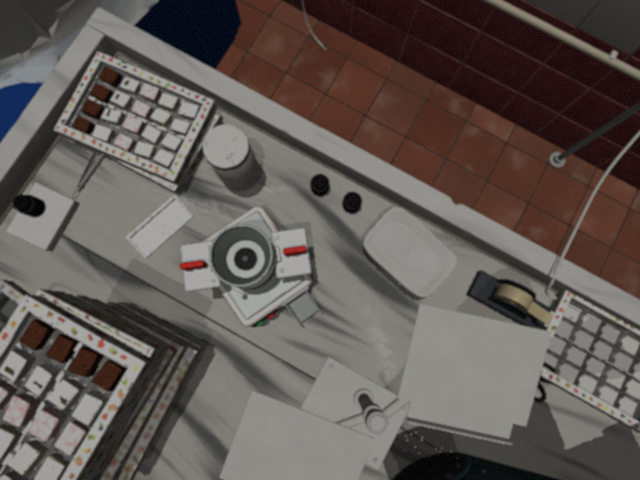

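The top view shows the hopper cup at about (245,257) with red fins at (295,250) and (193,265). The jars are at (320,185) and (352,202), and the tub is at (410,252).

```bash
cat > h.py <<'E'
import numpy as np,cv2
def cloud(d):
    z=d["range_z"]; K=d["intrinsics"]; v,u=np.mgrid[:480,:640]
    P=np.stack([(u-K[0,2])/K[0,0]*z,(v-K[1,2])/K[1,1]*z,z],-1)
    W=(P-d["t"])@d["R"]; W[z<=0]=np.nan; return W
def red(d):
    b,g,r=[d["image"][...,i].astype(int) for i in range(3)]
    return ((r>110)&(g<60)&(b<60)).astype(np.uint8)
E
python3 - <<'E'
from h import *
for n in("top","scene"):
    d=np.load(n+"0.npz"); W=cloud(d); m=red(d)
    N,L,S,C=cv2.connectedComponentsWithStats(m)
    for i in range(1,N):
        if S[i,4]<15: continue
        p=W[L==i]; print(n,C[i].round(),S[i,4],np.nanmedian(p,0).round(4),np.nanpercentile(p[:,2],[5,50,95]).round(3))
    if n=="top":
        # cup rim
        z=W[...,2]; sub=W[215:300,200:290].reshape(-1,3)
        print("zmax",np.nanpercentile(sub[:,2],[50,90,97,99.5]).round(4))
        zt=np.nanpercentile(sub[:,2],97); q=sub[sub[:,2]>zt-0.006]
        (x,y),r=cv2.minEnclosingCircle(q[:,:2].astype(np.float32)); print("rim",x,y,r,len(q))
        for nm,(u,v) in dict(tall=(225,140),tub=(410,250),j1=(320,183),j2=(352,201),box=(140,120),plate1=(470,370),plate2=(300,440),post=(372,415),stack=(60,380),stackedge=(140,350),cam=(30,205),wingR=(290,238),wingR2=(297,265),wingL=(190,250),wingL2=(195,282),table=(370,300),deck=(250,310), white=(160,225)).items(): print(nm,W[v,u].round(3))
E
```

```text
top [294. 250.] 106 [0.5744 0.2829 0.1938] [0.192 0.194 0.195]
top [191. 264.] 115 [0.5518 0.4603 0.1938] [0.192 0.194 0.196]
zmax [0.1662 0.2068 0.2191 0.2208]
rim 0.5635151863098145 0.37116900086402893 0.05381995812058449 575
tall [0.787 0.411 0.17 ]
tub [0.59  0.051 0.068]
j1 [0.739 0.234 0.052]
j2 [0.7   0.166 0.05 ]
box [0.874 0.612 0.067]
plate1 [0.376 0.016 0.287]
plate2 [0.273 0.272 0.252]
post [0.3   0.158 0.221]
stack [0.378 0.603 0.314]
stackedge [0.415 0.503 0.293]
cam [0.689 0.817 0.077]
wingR [0.601 0.291 0.166]
wingR2 [0.551 0.279 0.165]
wingL [0.581 0.471 0.165]
wingL2 [0.523 0.461 0.164]
table [ 0.492  0.128 -0.002]
deck [0.473 0.374 0.091]
white [0.661 0.583 0.005]
scene [249. 150.] 15 [0.5449 0.4709 0.1956] [0.193 0.196 0.197]
scene [292. 202.] 89 [0.5715 0.2824 0.1953] [0.193 0.195 0.197]
```

```bash
cat >> h.py <<'E'
from scipy.spatial.transform import Rotation as Ro
AX=np.array([0.563,0.3715]); RAD=0.092
def pose(phi,ztip,s,r=RAD,off=0.):
    """tool straddling the fin at angle phi, tips at ztip; off = tangential shift (m, ccw +)"""
    e=np.array([np.cos(phi),np.sin(phi)]); t=np.array([-e[1],e[0]])
    y=np.array([*(s*t),0]); z=np.array([0,0,-1.]); x=np.cross(y,z)
    return np.array([*(AX+r*e+off*t),ztip+0.014]), Ro.from_matrix(np.c_[x,y,z]).as_quat()
E
python3 - <<'E'
from h import *
from bench import env, vision, kin
f=np.array([[.5744,.2829],[.5518,.4603]]); print(f.mean(0),[np.degrees(np.arctan2(*(p-f.mean(0))[::-1])) for p in f])
for p0 in(97.2,-82.8):
  for s in(1,-1):
    print(p0,s)
    for dphi in(0,.6,1.2,1.8,2.25):
      for z in ((.146,.4) if dphi==0 else (.146,)):
        q=kin.inverse_kinematics(*pose(np.radians(p0)-dphi,z,s)); print(dphi,z,None if q is None else np.round(q,2))
d=np.load("top0.npz");W=cloud(d)
for lo,hi in((.24,.32),(.32,.5)):
  m=(W[...,2]>lo)&(W[...,2]<hi); p=W[m]; print(lo,len(p), "x>.4:",[ (round(a,2),round(p[(abs(p[:,0]-a)<.02)][:,1].min(),2),round(p[(abs(p[:,0]-a)<.02)][:,1].max(),2)) for a in np.arange(.1,.7,.05) if (abs(p[:,0]-a)<.02).any()])
E
```

```text
[0.5631 0.3716] [np.float64(-82.73987109093365), np.float64(97.2601289090663)]
97.2 1
0 0.146 [ 0.6   0.59  1.3  -0.    1.24 -2.66]
0 0.4 [ 0.6   0.46  0.93 -0.    1.75 -2.66]
0.6 0.146 [ 0.55  0.64  1.21 -0.    1.29 -2.12]
1.2 0.146 [ 0.48  0.66  1.18 -0.    1.3  -1.58]
1.8 0.146 [ 0.41  0.63  1.23 -0.    1.28 -1.05]
2.25 0.146 [ 0.37  0.59  1.31 -0.    1.24 -0.65]
97.2 -1
0 0.146 [ 0.6   0.59  1.3  -0.    1.24  0.48]
0 0.4 [ 0.6   0.46  0.93 -0.    1.75  0.48]
0.6 0.146 [ 0.55  0.64  1.21 -0.    1.29  1.03]
1.2 0.146 [ 0.48  0.66  1.18 -0.    1.3   1.56]
1.8 0.146 [ 0.41  0.63  1.23 -0.    1.28  2.09]
2.25 0.146 [ 0.37  0.59  1.31 -0.    1.24  2.5 ]
-82.8 1
0 0.146 [ 0.35  0.49  1.51 -0.    1.15  0.22]
0 0.4 [ 0.35  0.32  1.14 -0.    1.68  0.22]
0.6 0.146 [ 0.39  0.43  1.61 -0.    1.11  0.87]
1.2 0.146 [ 0.48  0.41  1.64 -0.    1.09  1.55]
1.8 0.146 [ 0.57  0.44  1.58 -0.    1.12  2.24]
2.25 0.146 [ 0.61  0.49  1.5  -0.    1.15  2.73]
-82.8 -1
0 0.146 [ 0.35  0.49  1.51 -0.    1.15 -2.92]
0 0.4 [ 0.35  0.32  1.14 -0.    1.68 -2.92]
0.6 0.146 [ 0.39  0.43  1.61 -0.    1.11 -2.28]
1.
[... 202 characters left out ...]
oat64(0.31)), (np.float64(0.25), np.float64(-0.04), np.float64(0.68)), (np.float64(0.3), np.float64(-0.08), np.float64(0.68)), (np.float64(0.35), np.float64(-0.09), np.float64(0.69)), (np.float64(0.4), np.float64(-0.1), np.float64(0.69)), (np.float64(0.45), np.float64(-0.1), np.float64(0.67)), (np.float64(0.5), np.float64(0.61), np.float64(0.66))]
0.32 10020 x>.4: [(np.float64(0.25), np.float64(-0.04), np.float64(0.67)), (np.float64(0.3), np.float64(0.53), np.float64(0.67)), (np.float64(0.35), np.float64(0.5), np.float64(0.68)), (np.float64(0.4), np.float64(0.48), np.float64(0.68)), (np.float64(0.45), np.float64(0.54), np.float64(0.68)), (np.float64(0.5), np.float64(0.62), np.float64(0.66))]
```

Run:
```python
from h import *
W=cloud(np.load("top0.npz"));
for n in ("top","scene"):
  W=cloud(np.load(n+"0.npz")); p=W[(W[...,2]>.23)&(W[...,0]<.9)&(W[...,1]<.75)&(W[...,1]>-.2)]
  for dphi in(0,.3,.6,1.2,1.8,2.2):
    phi=np.radians(97.26)-dphi; e=np.array([np.cos(phi),np.sin(phi)]);t=np.array([-e[1],e[0]])
    q=p[:,:2]-(AX+RAD*e); dx=np.maximum(abs(q@e)-.0375,0); dy=np.maximum(abs(q@t)-.089,0); D=np.hypot(dx,dy); i=D.argmin(); print(n,dphi,D[i].round(3),p[i].round(3))
```

```text
top 0 0.034 [0.428 0.505 0.273]
top 0.3 0.057 [0.445 0.537 0.277]
top 0.6 0.091 [0.46  0.567 0.266]
top 1.2 0.138 [0.445 0.537 0.277]
top 1.8 0.199 [0.445 0.537 0.277]
top 2.2 0.198 [0.475 0.092 0.308]
scene 0 0.038 [0.423 0.503 0.287]
scene 0.3 0.061 [0.446 0.547 0.268]
scene 0.6 0.094 [0.435 0.523 0.295]
scene 1.2 0.141 [0.449 0.551 0.278]
scene 1.8 0.202 [0.449 0.551 0.278]
scene 2.2 0.198 [0.47  0.095 0.309]
```

Run:
```python
from h import *
from bench import env, vision, kin
o=env.observe(); p=np.array(o["position"])
env.servo_line([p[0],p[1],.42],rate=.4)
phi=np.radians(97.26)
env.move_ptp(*pose(phi,.40,-1)); env.move_gripper(.022)
env.servo_line(pose(phi,.21,-1)[0],rate=.2)
c=vision.capture("wrist"); cv2.imwrite("pics/w1.png",c["image"])
o=env.observe(); print(o["clock"],o["position"],pose(phi,.21,-1)[0],o["finger_gap"],np.round(o["force"],2))
```

```text
6.5917 [0.55226173 0.46339671 0.22579067] [0.55137377 0.46276243 0.224     ] 0.021626552239781743 [-0.06  0.2  -0.59]
```

View pics/w1.png

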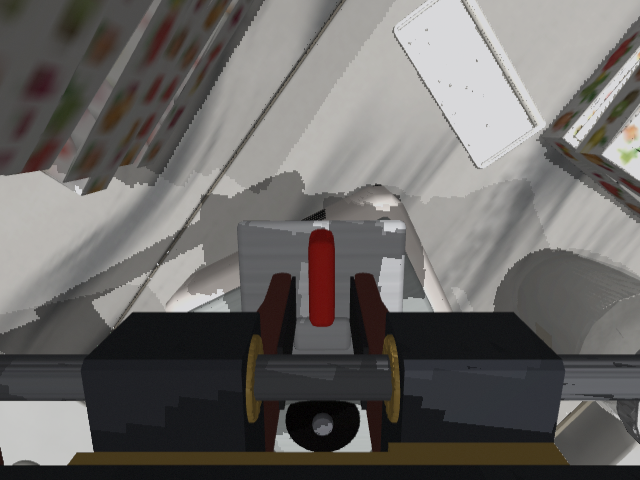

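The wrist view shows the red fin (320,275) midway between the fingers, which are at about x=275 and x=368. I'll straddle it and turn.

```bash
cat >> h.py <<'E'
def tang(o,phi):
    f=np.array(o["force"]); return f[:2]@[-np.sin(phi),np.cos(phi)]
def far_fin(env,name=None):
    """angle of our wing from the far fin, and height of that fin's top"""
    c=vision.capture("top"); W=cloud(c); m=red(c)
    if name: cv2.imwrite(f"pics/{name}.png",c["image"])
    p=W[m>0]; p=p[np.isfinite(p[:,0])]; d=p[:,:2]-AX; r=np.hypot(*d.T)
    p=p[(r>.06)&(r<.125)&(p[:,2]>.16)]
    d=p[:,:2]-AX; return len(p),p.mean(0).round(4),np.median(p[:,2]).round(4)
E
python3 - <<'E'
from h import *
from bench import env, vision, kin
phi=np.radians(97.26)
print(env.servo_line(pose(phi,.172,-1)[0],rate=.1,contact_N=6))
o=env.observe();print(o["clock"],o["position"],np.round(o["force"],2)); f0=tang(o,phi)
for k in range(17):
    phi-=.1
    hit=env.servo_line(*pose(phi,.172,-1),rate=.06,contact_N=6)
    o=env.observe(); p=np.array(o["position"])
    print(k,round(phi,3),round(np.arctan2(*(p[:2]-AX)[::-1]),3),hit,round(o["clock"],2),np.round(o["force"],2),round(tang(o,phi),2),round(p[2],4))
    if hit or tang(o,phi)>6: break
print(far_fin(env,"t1"))
E
```

```text
False
7.125 [0.55141554 0.46279934 0.18603634] [ 0.59 -0.61  0.1 ]
0 1.598 1.591 False 7.42 [ 0.07  0.31 -0.2 ] -0.08 0.1868
1 1.498 1.497 False 7.72 [-0.03 -0.01  0.48] 0.03 0.1863
2 1.398 1.399 False 8.03 [ 0.41 -0.3  -0.54] -0.45 0.1861
3 1.298 1.3 False 8.32 [ 1.34  0.03 -0.61] -1.28 0.186
4 1.198 1.2 False 8.62 [-0.36 -0.38 -0.3 ] 0.2 0.186
5 1.098 1.1 False 8.93 [ 0.07 -0.56 -0.77] -0.31 0.186
6 0.998 1.0 False 9.22 [ 0.31  1.29 -0.32] 0.44 0.186
7 0.898 0.9 False 9.53 [-0.38  1.05 -0.07] 0.95 0.186
8 0.798 0.8 False 9.82 [ 0.47 -0.38 -0.39] -0.6 0.186
9 0.698 0.7 False 10.12 [-0.54  0.1   0.4 ] 0.42 0.186
10 0.598 0.6 False 10.43 [-0.23 -0.03  0.11] 0.1 0.186
11 0.498 0.5 False 10.72 [0.2  0.13 0.36] 0.01 0.186
12 0.398 0.432 True 10.96 [-1.29  4.46  1.44] 4.61 0.1857
(3, array([0.6286, 0.4066, 0.1853]), np.float64(0.1853))
```

View pics/t1.png

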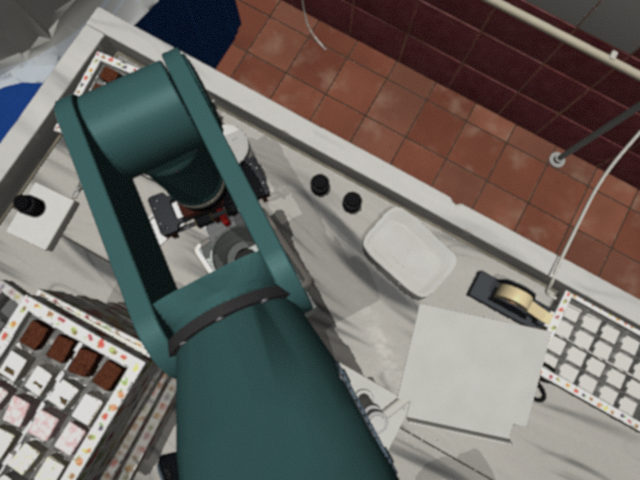

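Run:
```python
from h import *
from bench import env, vision, kin
c=vision.capture("scene"); cv2.imwrite("pics/s1.png",c["image"])
W=cloud(c); m=W[...,2]; d=np.hypot(W[...,0]-AX[0],W[...,1]-AX[1])
k=(d<.056)&(d>.046)&(m<.226)&(m>.18); print("cup top",np.percentile(m[k],[50,90,97,99]).round(4),k.sum())
c=vision.capture("top");W=cloud(c); a=np.arctan2(W[...,1]-AX[1],W[...,0]-AX[0]); d=np.hypot(W[...,0]-AX[0],W[...,1]-AX[1])
k=(d>.06)&(d<.11)&(abs(np.angle(np.exp(1j*(a-.48-np.pi))))<.3); z=W[...,2][k]; print("far wing z hist",np.histogram(z[np.isfinite(z)],np.arange(.13,.21,.005)))
b,g,r=[c["image"][...,i].astype(int) for i in range(3)]
q=k&(r>1.8*g)&(r>1.8*b)&(r>40); print(q.sum(),np.nanmedian(W[q],0),np.nanmedian(a[q])+np.pi)
print(env.observe()["force"],env.observe()["clock"])
```

```text
cup top [0.2061 0.2136 0.2146 0.2151] 1053
far wing z hist (array([0, 0, 0, 0, 0, 0, 0, 0, 0, 0, 0, 0, 0, 0, 0]), array([0.13 , 0.135, 0.14 , 0.145, 0.15 , 0.155, 0.16 , 0.165, 0.17 ,
       0.175, 0.18 , 0.185, 0.19 , 0.195, 0.2  , 0.205]))
0 [nan nan nan] nan
[-1.1507665   4.68863366  2.62170372] 11.1083
  return np.nanmean(a, axis, out=out, keepdims=keepdims)
```

The top view shows the arm over the mill with the hopper mostly hidden. The cup's rim has dropped about 6 mm, so the lugs are in the slots. Next I ease off slightly and press down.

Run:
```python
from h import *
from bench import env, vision, kin
phi=0.45
env.servo_line(*pose(phi,.172,-1),rate=.05)
o=env.observe(); print(np.round(o["force"],2),round(tang(o,phi),2))
for z,c in((.153,2.5),(.142,22)):
    hit=env.servo_line(*pose(phi,z,-1),rate=.04,contact_N=c)
    o=env.observe(); p=np.array(o["position"]); print(hit,"tip z",round(p[2]-.014,4),np.round(o["force"],2),round(tang(o,phi),2),round(np.arctan2(*(p[:2]-AX)[::-1]),3),round(o["clock"],2))
```

```text
[ 1.04 -0.23  0.19] -0.66
True tip z 0.1533 [0.58 0.87 1.75] 0.53 0.448 11.82
False tip z 0.1431 [-0.01 -0.92  7.31] -0.83 0.448 12.27
```

Run:
```python
from h import *
from bench import env, vision, kin
phi=0.45
hit=env.servo_line(*pose(phi,.1405,-1),rate=.03,contact_N=8)
o=env.observe(); p=np.array(o["position"]); z=p[2]-.014; print(hit,"tip z",round(z,4),np.round(o["force"],2),round(o["clock"],2))
z=min(z+.0005,.1425) if hit else .1415
for k in range(9):
    phi-=.1
    hit=env.servo_line(*pose(phi,z,-1),rate=.06,contact_N=8)
    o=env.observe(); p=np.array(o["position"])
    print(k,round(phi,3),round(np.arctan2(*(p[:2]-AX)[::-1]),3),hit,round(o["clock"],2),np.round(o["force"],2),round(tang(o,phi),2),round(p[2]-.014,4))
    if hit or tang(o,phi)>8: break
```

```text
False tip z 0.1419 [ 0.23 -0.97  8.17] 12.52
0 0.35 0.347 False 12.82 [-1.01 -0.1   7.63] 0.25 0.143
1 0.25 0.248 False 13.12 [-0.86 -0.61  8.41] -0.38 0.143
2 0.15 0.148 False 13.43 [-0.9  -0.31  7.94] -0.17 0.1429
3 0.05 0.05 False 13.72 [-1.18  0.43  9.01] 0.49 0.1429
4 -0.05 -0.05 False 14.03 [-0.2   0.51  7.09] 0.5 0.1429
5 -0.15 -0.149 False 14.32 [0.84 0.04 8.57] 0.17 0.1429
6 -0.25 -0.248 False 14.62 [-0.59  0.08  7.74] -0.07 0.1429
7 -0.35 -0.288 True 14.83 [-2.04  5.21  7.22] 4.2 0.144
```

Run:
```python
from h import *
from bench import env, vision, kin
phi=-.295
for z in(.147,.150,.153,.157,.165):
    env.servo_line(*pose(phi,z,-1),rate=.03)
    o=env.observe(); p=np.array(o["position"]); print(round(p[2]-.014,4),np.round(o["force"],2),round(tang(o,phi),2),round(np.arctan2(*(p[:2]-AX)[::-1]),3),round(o["clock"],2))
phi=-.275; env.servo_line(*pose(phi,.167,-1),rate=.05)
env.servo_line(pose(phi,.21,-1)[0],rate=.1)
env.servo_line(pose(phi,.40,-1)[0],rate=.3)
env.goto_joints([-.4,*env.observe()["joint_pos"][1:]])
d=vision.capture("top"); cv2.imwrite("pics/t2.png",d["image"]); W=cloud(d); m=red(d)
N,L,S,C=cv2.connectedComponentsWithStats(m)
for i in range(1,N):
    if S[i,4]>15: q=np.nanmedian(W[L==i],0); print(C[i].round(),S[i,4],q.round(4),np.arctan2(*(q[:2]-AX)[::-1]))
print(np.nanpercentile(W[215:300,200:290,2],97),env.observe()["clock"])
```

```text
0.1481 [-0.32  2.97  6.87] 2.75 -0.281 15.12
0.1506 [0.13 5.42 5.19] 5.22 -0.284 15.37
0.1528 [0.33 5.64 1.35] 5.49 -0.285 15.62
0.1561 [ 1.17  5.91 -1.37] 5.99 -0.288 15.9
0.1639 [ 0.2   5.64 -0.5 ] 5.46 -0.289 16.32
[257. 210.] 99 [0.6503 0.3496 0.181 ] -0.24565416718733077
[232. 308.] 107 [0.4757 0.3914 0.1809] 2.9171046983392728
0.20608405624505505 20.0417
```

View pics/t2.png

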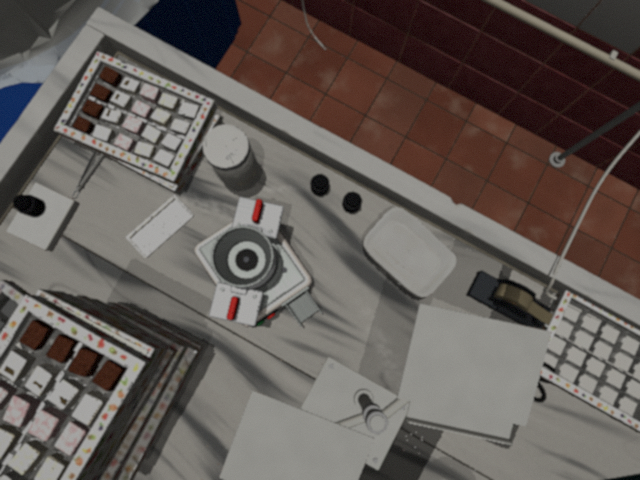

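The fins, now at (257,210) and (232,308), have dropped 12.9 mm from the start. That puts the lift at 0.009, so the hopper is locked. The tub and jars haven't moved.

```bash
python3 -c "
from bench import env, vision, kin
print(env.close_job())"
```

```text
the job is handed in; nothing more can be done
None
```

The hopper is turned to its stop and locked: lift measured at 0.009 m with the arm clear. The tub and both jars are in place, and I handed the job in just after 20 s on the robot's clock.

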